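Assemble the filter stack and clamp it

TASK

Build up the filter stand: put the perforated steel support disc on the guide post first, then the blue spacer ring on it, then the black knobbed cap, each sitting flat and fully home, and last swing the hold-down bar with the yellow handle over until it lies on the cap. Do not use the spare orange ring, and leave it and the other lab ware where they are.

Things in the scene. Friction and masses are not known exactly. Their poses are not given: they have to be found in the camera images.
- stand: Filter stand, fixed, turned by up to 0.3 rad. Dark base plate 120 (x) by 190 (y) by 12 mm, from y = -130 to +60 mm. Origin on the work surface below the post axis, z up. A round pedestal 58 mm across carries an upright steel guide post; at y = -95 mm (to the right of the post, seen from the robot) a blue tower carries the hold-down bar, which swings in the stand's y-z plane
- seat (a point): centre of the seat, the top of the pedestal (58 mm across) at the foot of the post, 32 mm above the work surface
- post_tip (a point): top of the guide post, on its axis, 76 mm above the work surface; the post is 13 mm across, its last 8 mm coned
- bar_hinge (a point): on the hinge axis of the hold-down bar, at (0, -95, 103) mm in the stand's frame, between the two blue tower cheeks (40 mm over both along x, 26 mm along y, top at 116 mm); the axis is parallel to the stand's x
- bar (a joint): angle of the hold-down bar, rad: 0 = level, pointing to the stand's +y, as when lying on the cap of a full stack; grows as raised; 1.57 upright; starts at 1.75 to 2.05, leaning away from the post. Some friction: steeper than about 50 degrees it stays where left and needs 1 to 3 N at the handle; lower it sinks by its weight (200 g). Without a cap it drops past level
- bar_handle (a point): middle of the yellow handle of the bar, 145 mm from the hinge axis along the bar; the handle is a round rod 22 mm across and 40 mm long (125 to 165 mm from the hinge) along the bar; the bar itself is 22 mm wide (along the stand's x) and 10 mm thick
- support_center (a point): centre (half-way up) of the filter support: steel disc with rings of small dark holes, 60 mm across, 14 mm thick, 17 mm bore through its centre, lies flat, 120 g
- spacer_center (a point): centre (half-way up) of the spacer: plain blue plastic ring, 60 mm across, 18 mm thick, 17 mm bore, lies flat, about 60 g
- cap_center (a point): centre (half-way up) of the clamp cap, black, 34 mm high, standing upright: below a flange 60 mm across and 16 mm high, above it a ribbed knob 38 mm across and 18 mm high to hold it by; a blind bore 17 mm across and 16 mm deep opens in its underside; about 150 g
- spare_center (a point): centre (half-way up) of the spare ring, orange plastic, else just like the blue spacer; not to be used
- jar: white plastic sample jar, 52 mm across, 75 mm high, bystander; origin under its centre
- wash: clear bottle with a blue cap, 66 mm across, 170 mm high, bystander; origin under its centre
- beaker: glass beaker, 80 mm across, 95 mm high, bystander; origin under its centre
- amber: amber bottle, 64 mm across, 110 mm high, bystander; origin under its centre
- spatula: flat spatula, 180 mm long, lying near the robot, bystander; origin under its centre, blade to its +x
Not all that is in view belongs to the job. Of the things like the part that bears spacer_center, leave any that is brown or turquoise; of the rest the smaller one is meant.

How it is judged:
On the way, in this order (a step that is already met when the one before it is completed fails the run):
1. the support disc sits flat on the seat (z of support_center in the frame of stand between 0.036 and 0.042 m and horizontal distance between support_center and seat below 0.004 m and angle between support_center's own z axis and vertical below 0.06 rad), for 0.2 s.
2. the blue spacer sits flat on the support disc (all of step 1 and z of spacer_center in the frame of stand between 0.052 and 0.058 m and horizontal distance between spacer_center and seat below 0.004 m and angle between spacer_center's own z axis and vertical below 0.06 rad), for 0.2 s.
3. the cap sits flat on the spacer (all of step 2 and z of cap_center in the frame of stand between 0.078 and 0.084 m and horizontal distance between cap_center and seat below 0.004 m and angle between cap_center's own z axis and vertical below 0.06 rad), for 0.2 s.
4. the hold-down bar lies level on the cap (all of step 3 and value of joint bar between -0.03 and 0.03 rad and velocity of joint bar between -0.05 and 0.05 rad/s), for 0.2 s.
At the end, for the whole second after the job is handed in: Support disc, spacer and cap lie in this order on the post, each within 3 mm of its seated height, within 4 mm of the post axis, tilted less than 0.06 rad and at rest; the hold-down bar is within 0.03 rad of level, lying on the cap (all of step 4 and linear speed of each of support, spacer, cap below 0.02 m/s); the robot touches nothing.
It fails at once if the spare orange ring is moved by more than 30 mm (distance of spare_center from where it was at the start of the episode above 0.03 m).
It fails at once if a bystander (jar, bottle, beaker, spatula) is moved by more than 30 mm (distance of any of jar, wash, beaker, amber, spatula from where it was at the start of the episode above 0.03 m).
It also fails if it takes over 72 s, if anything falls off the work surface, if the arm or the gripper's body presses on something with over 40 N, if the wrist force passes 120 N, or if a joint passes its speed limit or range.

ROBOT

A 6-joint arm with a two-finger parallel gripper is mounted at the origin on the work surface. World frame = base frame: x ahead of the robot, y to its left, z up, the work surface at z = 0. Lengths are in m, angles in rad, forces in N, time in s.
With the tool pointing down it reaches from about 0.425 to 0.95 m from the base axis. Payload 3.5 kg.
Tool frame: the origin (TCP) lies at the very end of the fingers, on their centre line; the grasp point (between the pads) lies 19 mm behind it (ctrl.grip_point_offset is the distance from the TCP to the grasp point, in m); z points along the fingers, y is the line along which they close (so a half turn about z gives the same grasp; the last joint's range is limited). The gripper opens to 85 mm and grips with 20 to 120 N. Pads are 22 mm wide; open, the fingers measure 114 mm over their backs; the gripper's body (76 mm by 85 mm) begins 54 mm behind the grasp point. The pads swing forward as they close: fully open they stand 13 mm farther back than shut.
Start: joints at [-1.267, 0.286, 1.577, -0, 1.279, -0.15], TCP at [0.296, -0.607, 0.231] pointing down, gripper open.
Joint ranges: [-2.77, 2.77], [-0.9, 2.22], [0.21, 2.48], [-1.53, 4.67], [0.24, 2.81], [-2.84, 2.84]. Speed limits (rad/s): [2.79, 2.79, 3.14, 3.14, 3.14, 3.14].

INTERFACE

Orientations are given as a unit quaternion [x, y, z, w].
In Python, from plant import telemetry, vision, ctrl gives the robot as it stands.
- The arm moves only by the tool arm_command, never from a script. Its argument "series" is one flat list of numbers, 7 for each row, row after row: the shift along the tool's x, y, z in cm, then the turn, a rotation vector about the tool's x, y, z in degrees, then the closure, from 0 (fully open) to 1 (shut). A call has 1 to 10 rows; each row is the pose to reach, as a shift and turn from the pose commanded when the call began, along the tool's axes at that moment; what a row does not reach only later rows make up. A row lasts 1/12 s, in which the tool goes at most 41.7 mm and 7.16 degrees, less where a joint would pass 70% of its speed; a pose out of reach is approached as far as the arm can. A call with a gripper value outside its range is refused whole. The fingers move at their own pace and stop on an object; "force" is the grip in N (left out, the last holds). Time passes only in rows, so rows that repeat a pose let the fingers close. It gives the time, the measured TCP pose, the force, the opening and the grip force at its end, in the units of the state.
- telemetry.get_state(): the state, without advancing time (a new reading comes with each control period).
- vision.read_camera(name): name is "scene" or "top"; returns a dict with "color" (400x640x3 uint8, blue, green, red), "K" (3x3 intrinsics, pixels), "D" ([k1, k2, p1, p2, k3] as OpenCV has them; the pictures are not rectified), "rvec" (rotation vector, rad) and "tvec" (3), from world to camera coordinates, as OpenCV has them. Camera axes: x right, y down, z forward; pixel columns grow to the right and rows downward; lengths in m; the calibration is good to about 2 mm. A picture is of the moment at which its call begins. There is no depth.
- ctrl.sign_off(): hands the job in; it is judged then, once.
The state is a dict: "time": time; "qpos": joint angles; "dq": joint speeds; "joint_efforts": joint torques, N m; "eef_pos": TCP position; "tcp_rot": TCP orientation; "contact_force": force on the tool from outside, world axes, zero at the start; "wrist_torque": the same for the moment, N m; "opening": opening from 0.0 (shut) to 1.0 (fully open); "finger_force": force on a finger pad.
Only numpy, scipy, OpenCV 4.12 (cv2) and the standard library are available. Lean on these libraries where they do the work, as an engineer would, in place of code of your own. Each camera call takes 0.05 s, during which the arm holds its last target. There are 200 camera calls.

## Working session

There is one attempt and no reset: what is moved stays moved. The work goes in short steps, Python scripts to look and compute and a tool call to move; the robot and the scene stay as the last step left them, time stands still between calls to the robot, and variables do not carry over. Pictures are saved under pics/ and viewed, at most 10 in all, crops included, and the job is handed in when it is done.

Besides the shell and the picture viewer there is one more tool, called as name(argument=value, ...) on one line, values as JSON. arm_command: Moves the arm, as the interface text tells. Its arguments: {"type":"object","properties":{"series":{"type":"array","items":{"type":"number"}},"force":{"type":"number"}},"required":["series"]}

```bash
ls; mkdir -p pics; cat > h.py <<'E'
import numpy as np, cv2
from scipy.spatial.transform import Rotation as R
from plant import telemetry, vision, ctrl
def cam(n, save=None):
    c=vision.read_camera(n)
    if save: cv2.imwrite('pics/'+save,c['color'])
    return c
def ray(c,px):
    p=cv2.undistortPoints(np.array([[px]],float),np.array(c['K'],float),np.array(c['D'],float))[0,0]
    Rm=cv2.Rodrigues(np.array(c['rvec'],float))[0]; t=np.array(c['tvec'],float).ravel()
    return -Rm.T@t, Rm.T@np.array([p[0],p[1],1.])
def onplane(c,px,z):
    o,d=ray(c,px); return o+d*(z-o[2])/d[2]
def proj(c,P):
    return cv2.projectPoints(np.array(P,float).reshape(-1,1,3),np.array(c['rvec'],float),np.array(c['tvec'],float),np.array(c['K'],float),np.array(c['D'],float))[0][:,0]
def togo(target, rot=None):
    """shift (cm) in tool axes from present measured pose to TCP target"""
    s=telemetry.get_state(); T=R.from_quat(s['tcp_rot'])
    return T.inv().apply(np.array(target)-s['eef_pos'])*100
E
python3 - <<'E'
from h import *
a=cam('top','top0.png'); b=cam('scene','scene0.png')
for c in(a,b):
    o,d=ray(c,(320,200)); print(o.round(3),d.round(3), onplane(c,(320,200),0).round(3))
s=telemetry.get_state(); print(s); print(R.from_quat(s['tcp_rot']).as_matrix().round(3), ctrl.grip_point_offset)
E
```

```text
pics
[0.517 0.098 1.106] [ 0.057 -0.028 -0.998] [0.58  0.067 0.   ]
[ 1.019 -0.508  0.885] [-0.4    0.532 -0.747] [0.546 0.122 0.   ]
{'time': 0.1, 'qpos': array([-1.26698518e+00,  2.87138594e-01,  1.57805054e+00,  3.50061111e-05,
        1.27860182e+00, -1.50031421e-01]), 'dq': array([ 1.54731569e-03,  3.22495881e-04, -4.68188959e-03,  9.58098207e-04,
       -9.50026635e-04, -7.16017653e-05]), 'joint_efforts': array([ 5.11914695e-04, -4.07299054e+01, -2.93700349e+01, -1.33315043e-04,
        3.42665910e-03,  2.55534633e-07]), 'eef_pos': array([ 0.29576825, -0.60608134,  0.23003369]), 'tcp_rot': array([ 9.74364207e-01,  2.24973738e-01, -6.77242006e-05, -1.09719050e-03]), 'contact_force': array([ 0.3143974 , -0.39369072, -0.1556487 ]), 'wrist_torque': array([ 0.02186466, -0.0090115 , -0.06447611]), 'finger_force': 0.0, 'opening': 0.9960695228921752}
[[ 0.899  0.438 -0.001]
 [ 0.438 -0.899  0.002]
 [ 0.    -0.002 -1.   ]] 0.0187
```

View pics/top0.png

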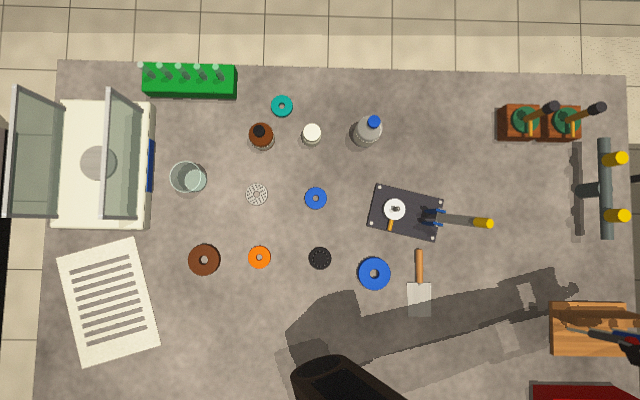

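View pics/scene0.png

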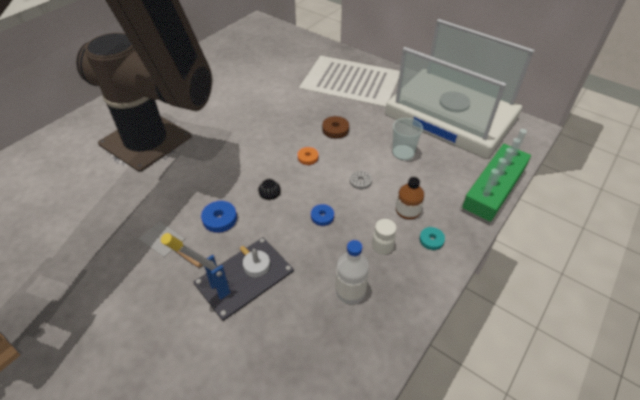

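The top view shows the post at (395,210), support disc (257,195), small blue spacer (316,198), cap (320,258), orange spare (259,257) and the oversized blue ring (374,273). Something small and orange lies near the pedestal at (390,225), so I'll zoom in there while I measure.

```bash
cat > m.py <<'E'
from h import *
def blobs(c,lo,hi,roi):
    hsv=cv2.cvtColor(c['color'],cv2.COLOR_BGR2HSV); m=cv2.inRange(hsv,np.array(lo),np.array(hi))
    k=np.zeros_like(m); x0,y0,x1,y1=roi; k[y0:y1,x0:x1]=m[y0:y1,x0:x1]
    cs,_=cv2.findContours(k,cv2.RETR_EXTERNAL,cv2.CHAIN_APPROX_NONE)
    return max(cs,key=cv2.contourArea)
def centre(c,cnt,z):
    P=np.array([onplane(c,p,z)[:2] for p in cnt[:,0].astype(float)]).astype(np.float32)
    h=cv2.convexHull(P); (e,ax,_)=cv2.fitEllipse(P) ; (mc,mr)=cv2.minEnclosingCircle(P)
    return np.array(e).round(4),np.array(ax).round(4),np.array(mc).round(4),round(mr*2,4)
E
python3 - <<'E'
from m import *
a=cam('top'); b=cam('scene')
print('spacer top',centre(a,blobs(a,(100,120,60),(125,255,255),(295,180,335,215)),.018))
print('spacer sc',centre(b,blobs(b,(100,120,60),(125,255,255),(300,195,345,235)),.012))
print('orange',centre(a,blobs(a,(5,150,100),(20,255,255),(240,240,280,275)),.018))
print('cap',centre(a,blobs(a,(0,0,0),(180,255,60),(300,240,340,275)),.016))
print('cap sc',centre(b,blobs(b,(0,0,0),(180,255,60),(250,170,290,205)),.016))
for n,px,z in(('support',(257,195),.014),('ped/post',(395,210),.076),('handle',(490,223),.12),('spatula',(419,265),.01),('bigblue',(374,273),.02),('jar',(312,132),.075),('wash',(373,121),.17),('beaker',(188,177),.095)): print(n,onplane(a,px,z).round(3))
g=cv2.resize(a['color'][170:285,230:510],None,fx=2.85,fy=2.85,interpolation=cv2.INTER_CUBIC)
h=cv2.resize(b['color'][160:320,140:400],None,fx=2,fy=2,interpolation=cv2.INTER_CUBIC)
w=np.zeros((g.shape[0]+h.shape[0],800,3),np.uint8); w[:g.shape[0],:g.shape[1]]=g[:,:800]; w[g.shape[0]:,:h.shape[1]]=h
print(w.shape); cv2.imwrite('pics/z1.png',w[:600])
E
```

```text
spacer top (array([0.5851, 0.0798]), array([0.0567, 0.0569]), array([0.5851, 0.0798]), 0.0589)
spacer sc (array([0.585 , 0.0786]), array([0.055 , 0.0634]), array([0.5849, 0.0785]), 0.0646)
orange (array([0.4247, 0.2263]), array([0.0577, 0.059 ]), array([0.4246, 0.226 ]), 0.0607)
cap (array([0.4254, 0.0654]), array([0.0553, 0.0568]), array([0.4253, 0.0653]), 0.0588)
cap sc (array([0.4271, 0.0609]), array([0.0511, 0.0663]), array([0.4277, 0.0634]), 0.0688)
support [0.589 0.237 0.014]
ped/post [ 0.554 -0.123  0.076]
handle [ 0.525 -0.348  0.12 ]
spatula [ 0.41  -0.203  0.01 ]
bigblue [ 0.388 -0.08   0.02 ]
jar [0.751 0.093 0.075]
wash [ 0.76 -0.05  0.17]
beaker [0.625 0.4   0.095]
(648, 800, 3)
```

View pics/z1.png

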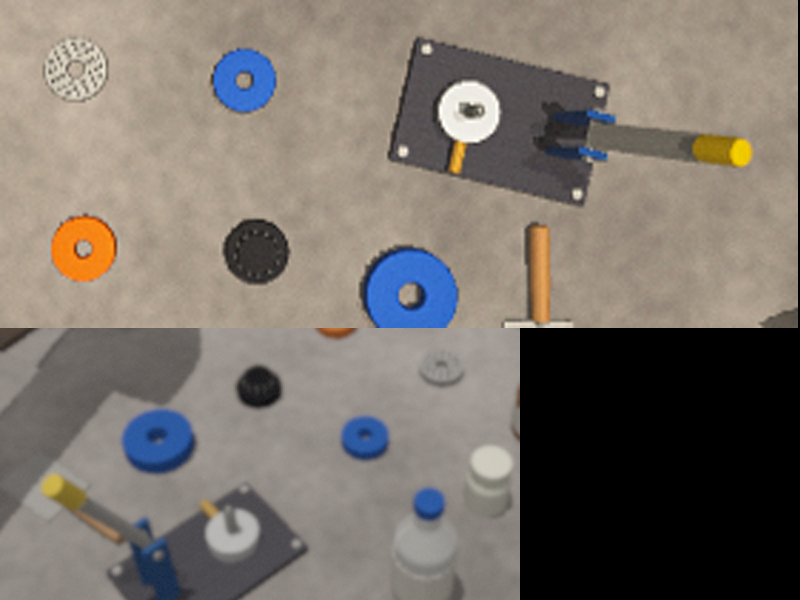

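The orange item at zoom (458,157) is a brass spout on the stand itself, below the seat. Next I'll measure the pedestal, post, stand yaw and support disc.

```bash
python3 - <<'E'
from m import *
from scipy.optimize import least_squares
a=cam('top'); b=cam('scene')
def white(c,roi,z,lo=(0,0,185),hi=(180,60,255)):
    m=blobs(c,lo,hi,roi); return centre(c,cv2.convexHull(m),z), m
print('ped top',white(a,(378,192,414,228),.032)[0])
print('ped sc',white(b,(238,240,275,280),.032,(0,0,150))[0])
hsv=cv2.cvtColor(a['color'],cv2.COLOR_BGR2HSV)
print('support px hsv', hsv[195,245:270].tolist())
g=cv2.cvtColor(a['color'],cv2.COLOR_BGR2GRAY); bg=cv2.cvtColor(cv2.medianBlur(a['color'],3),cv2.COLOR_BGR2HSV)
m=(bg[...,1]<35).astype(np.uint8)*255; k=np.zeros_like(m); k[178:212,240:275]=m[178:212,240:275]
k=cv2.morphologyEx(k,cv2.MORPH_OPEN,np.ones((2,2)))
k=cv2.morphologyEx(k,cv2.MORPH_CLOSE,np.ones((5,5)))
cs,_=cv2.findContours(k,cv2.RETR_EXTERNAL,cv2.CHAIN_APPROX_NONE); cn=max(cs,key=cv2.contourArea)
print('support',centre(a,cn,.014))
# stand yaw from screws
sc=[(427,49),(600,91),(403,152),(577,194)]
P=[onplane(a,(x/2.85+230,y/2.85+170),.013)[:2] for x,y in sc]
for i,j in((1,0),(3,2)):
    d=P[i]-P[j]; d=-d; print('y az',np.degrees(np.arctan2(d[1],d[0])),np.linalg.norm(d))
print('plate mid',np.mean(P,0))
print('post top view dark px'); print(g[200:219,385:406])
E
```

```text
ped top (array([ 0.5585, -0.1308]), array([0.0555, 0.0569]), array([ 0.5587, -0.1308]), 0.057)
ped sc (array([ 0.5577, -0.1316]), array([0.056 , 0.0575]), array([ 0.5571, -0.1317]), 0.0585)
support px hsv [[17, 48, 133], [18, 31, 213], [22, 35, 109], [19, 38, 170], [22, 31, 209], [18, 32, 218], [23, 33, 196], [19, 32, 199], [20, 40, 160], [16, 50, 170], [13, 45, 194], [13, 44, 192], [19, 49, 187], [16, 50, 178], [19, 37, 152], [18, 31, 217], [18, 37, 104], [20, 31, 209], [20, 27, 218], [22, 28, 204], [23, 29, 196], [21, 29, 232], [19, 36, 133], [18, 48, 181], [13, 47, 185]]
support (array([0.5877, 0.2357]), array([0.0478, 0.0537]), array([0.5885, 0.2365]), 0.0571)
y az 77.54696284612531 0.1700625814967461
y az 77.61894890635485 0.16968419556065628
plate mid [ 0.54995701 -0.16708031]
post top view dark px
[[ 74  75  93 156 236 244 241 237 236 234 235 235 237 242 227 176 104  79
   74  83  85]
 [ 49  83 194 246 238 235 235 235 235 235 234 234 234 235 238 243 196 114
   80  73  81]
 [ 66 183 244 240 236 235 235 235 234 234 234 235 235 236 236 235 241 202
  104  80  82]
 [147 242 239 234
[... 707 characters left out ...]
6 238 224 211 215 216 189 155 151 170 196 194 238 237 235 234
  237 248 116]
 [243 237 236 236 236 223 221 224 241 243 242 243 241 237 235 234 234 232
  237 242 102]
 [243 241 237 237 237 236 236 237 237 237 238 236 235 236 235 234 235 235
  240 194  93]
 [182 244 240 237 237 236 236 236 236 235 235 234 236 236 236 236 237 238
  243 116  76]
 [ 69 239 244 239 238 237 237 236 237 238 236 235 235 234 235 236 238 245
  193  89  82]
 [ 58 131 237 243 242 239 238 237 238 235 238 236 237 236 238 238 236 235
   94  78  86]
 [ 67  74 134 232 239 240 237 238 237 239 239 237 237 239 241 233 195  87
   71  78  83]
 [ 71  69  56  93 183 227 236 239 239 240 241 241 245 237 232 159  78  73
   81  82  78]]
```

arm_command(series=[0,0,-13,0,0,0,0,0,0,-13,0,0,0,0,3,-3,-13,0,0,0,0,22,-23,-13,0,0,0,0,22,-23,-13,0,0,0,0,22,-23,-13,0,0,0,0,22,-23,-13,0,0,0,0,22,-23,-13,0,0,0,0,22,-23,-13,0,0,0,0,22,-23,-13,0,0,0,0], force=30)

```text
time: 1.13
eef_pos: [0.3929, -0.3014, 0.3615]
tcp_rot: [0.974, 0.225, 0.0, 0.0]
contact_force: [0.3, -0.6, 0.4]
opening: 1.003
finger_force: 0.0
```

arm_command(series=[41.1,-39.8,6,0,0,0,0,41.1,-39.8,6,0,0,0,0,41.1,-39.8,6,0,0,0,0,41.1,-39.8,6,0,0,0,0,41.1,-39.8,6,0,0,0,0,41.1,-39.8,6,0,0,0,0,41.1,-39.8,6,0,0,0,0,41.1,-39.8,6,0,0,0,0,41.1,-39.8,22,0,0,0,0,41.1,-39.8,22,0,0,0,0])

```text
time: 1.97
eef_pos: [0.5295, 0.0725, 0.2771]
tcp_rot: [0.974, 0.226, 0.002, 0.001]
contact_force: [0.8, -0.2, -0.2]
opening: 0.999
finger_force: 0.0
```

arm_command(series=[12.4,-12.2,21,0,0,0,0,12.4,-12.2,21,0,0,0,0,12.4,-12.2,21,0,0,0,0,12.4,-12.2,21,0,0,0,0,12.4,-12.2,21,0,0,0,0,12.4,-12.2,21,0,0,0,0,12.4,-12.2,21,0,0,0,0,12.4,-12.2,21,0,0,0,0])

```text
time: 2.63
eef_pos: [0.583, 0.236, 0.0598]
tcp_rot: [0.974, 0.226, -0.005, -0.0]
contact_force: [-0.5, -0.7, -0.5]
opening: 1.003
finger_force: 0.0
```

```bash
python3 - <<'E'
from h import *
s=telemetry.get_state(); print(s['eef_pos'],s['tcp_rot'],s['qpos'])
b=cam('scene'); cv2.imwrite('pics/g1.png',cv2.resize(b['color'][80:240,280:480],None,fx=3,fy=3,interpolation=cv2.INTER_CUBIC))
print('togo',togo((.588,.2365,.003)))
print(proj(b,[[.588,.2365,.014]]))
E
```

```text
[0.58298791 0.23595884 0.05981405] [ 9.74051925e-01  2.26276574e-01 -4.65454107e-03 -3.08288003e-04] [2.23229727e-01 3.79294681e-01 1.79683097e+00 6.88482457e-04
 9.74779213e-01 1.33712506e+00]
togo [0.43866688 0.03283079 5.95209371]
[[358.63980696 177.87717563]]
```

View pics/g1.png

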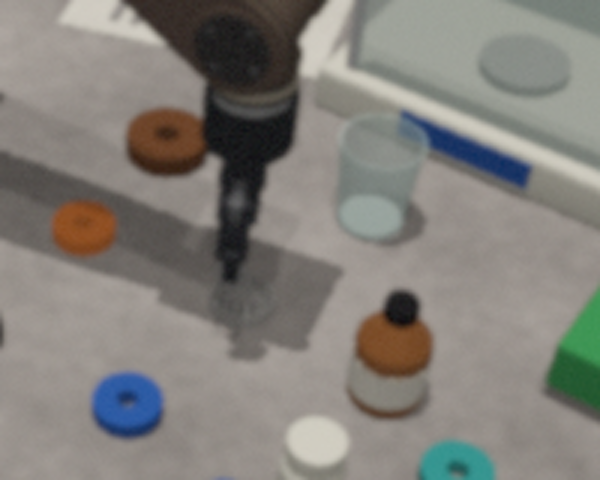

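arm_command(series=[0.45,0,3.5,0,0,0,0,0.45,0,4.9,0,0,0,0,0.45,0,5.5,0,0,0,0,0.45,0,5.7,0,0,0,0,0.45,0,5.7,0,0,0,0])

```text
time: 3.1
eef_pos: [0.5905, 0.2357, 0.0095]
tcp_rot: [0.974, 0.225, 0.0, 0.0]
contact_force: [-0.5, -0.1, -0.1]
opening: 1.0
finger_force: 0.0
```

arm_command(series=[0,0,0.3,0,0,0,0,0,0,0.5,0,0,0,0,0,0,0.5,0,0,0,0])

```text
time: 3.35
eef_pos: [0.5907, 0.2362, 0.0045]
tcp_rot: [0.974, 0.225, 0.001, 0.0]
contact_force: [-0.6, -0.3, -0.4]
opening: 1.001
finger_force: 0.0
```

arm_command(series=[-0.2,-0.1,0.3,0,0,0,0,-0.2,-0.1,0.55,0,0,0,0,-0.2,-0.1,0.55,0,0,0,0,-0.2,-0.1,0.55,0,0,0,0.2,-0.2,-0.1,0.55,0,0,0,0.4,-0.2,-0.1,0.55,0,0,0,0.5,-0.2,-0.1,0.55,0,0,0,0.6,-0.2,-0.1,0.55,0,0,0,0.6], force=30)

```text
time: 4.02
eef_pos: [0.5885, 0.2364, -0.0013]
tcp_rot: [0.974, 0.225, 0.001, 0.0]
contact_force: [0.2, -0.0, 0.9]
opening: 0.676
finger_force: 32.3
```

arm_command(series=[0,0,0,0,0,0,0,0,0,0,0,0,0,0,0,0,0,0,0,0,0,0,0,0,0,0,-90,0,0,0,0,0,0,-90,0,0,0,0,0,0,-90,0,0,0,0,0,0,-90,0,0,0,0,0,0,-90,0,0,0,0,0,0,-90,0,0,0,0,0,0,-90,0])

```text
time: 4.85
eef_pos: [0.5878, 0.2362, -0.002]
tcp_rot: [0.785, 0.619, -0.0, -0.0]
contact_force: [-0.2, 0.5, 0.1]
opening: 0.997
finger_force: 0.0
```

arm_command(series=[0,0,0,0,0,-40,0,0,0,0,0,0,-40,0,0,0,0,0,0,-40,0,0,0,0,0,0,-40,0,0,0,0,0,0,-40,0,0,0,0,0,0,-40,0,0,0,0,0,0,-40,0.3,0,0,0,0,0,-40,0.6,0,0,0,0,0,-40,0.6,0,0,0,0,0,-40,0.6], force=30)

```text
time: 5.68
eef_pos: [0.5887, 0.2365, -0.001]
tcp_rot: [0.53, 0.848, 0.001, 0.0]
contact_force: [0.2, -0.2, 3.6]
opening: 0.695
finger_force: 32.2
```

```bash
python3 - <<'E'
from h import *
s=telemetry.get_state(); T=R.from_quat(s['tcp_rot']).as_matrix(); print(s['eef_pos'],s['opening'],s['finger_force'],T.round(3).tolist(),s['qpos'].round(2)); print(togo((.558,-.1315,.12)))
E
```

```text
[ 0.58870088  0.23648479 -0.00098214] 0.6946699828827958 32.203555488958955 [[-0.439, 0.898, 0.001], [0.898, 0.439, 0.0], [-0.0, 0.001, -1.0]] [ 0.22  0.48  1.8   0.    0.87 -0.23]
[-31.71503951 -18.90001832 -12.11882222]
```

arm_command(series=[0,0,-3,0,0,0,0.6,0,0,-7,0,0,0,0.6,-31.7,-18.9,-12.5,0,0,0,0.6,-31.7,-18.9,-12.5,0,0,0,0.6,-31.7,-18.9,-12.5,0,0,0,0.6,-31.7,-18.9,-12.5,0,0,0,0.6,-31.7,-18.9,-12.5,0,0,0,0.6,-31.7,-18.9,-12.5,0,0,0,0.6,-31.7,-18.9,-12.5,0,0,0,0.6,-31.7,-18.9,-12.5,0,0,0,0.6])

```text
time: 6.52
eef_pos: [0.56, -0.094, 0.117]
tcp_rot: [0.529, 0.848, -0.0, -0.001]
contact_force: [0.3, 0.5, -1.7]
opening: 0.691
finger_force: 33.1
```

```bash
python3 - <<'E'
from h import *
s=telemetry.get_state(); print(s['eef_pos'],s['dq'].round(2),s['opening'],s['finger_force']); print(togo((.558,-.1315,.12)))
E
```

```text
[ 0.55996431 -0.09397874  0.11695325] [-0.86 -0.04 -0.11  0.    0.14 -0.85] 0.6913120853467927 33.08766539208591
[-3.28348205 -1.82615854 -0.3061849 ]
```

arm_command(series=[0,0,0,0,0,0,0.6,0,0,0,0,0,0,0.6,0,0,0,0,0,0,0.6])

```text
time: 6.77
eef_pos: [0.5605, -0.092, 0.1165]
tcp_rot: [0.53, 0.848, 0.0, -0.001]
contact_force: [-0.6, -0.1, -1.1]
opening: 0.689
finger_force: 33.1
```

```bash
python3 - <<'E'
from h import *
s=telemetry.get_state(); print(s['eef_pos'],s['dq'].round(2)); print(togo((.558,-.1315,.076)))
b=cam('scene'); cv2.imwrite('pics/g2.png',cv2.resize(b['color'][170:310,180:340],None,fx=4,fy=4,interpolation=cv2.INTER_CUBIC))
print((proj(b,[[.558,-.1315,.032],[.558,-.1315,.076]])-[180,170])*4)
E
```

```text
[ 0.56049752 -0.09199128  0.11654284] [ 0.03  0.    0.01 -0.    0.   -0.  ]
[-3.44648104 -1.95568393  4.05043858]
[[302.51660324 364.31566013]
 [294.11564916 317.78107733]]
```

View pics/g2.png

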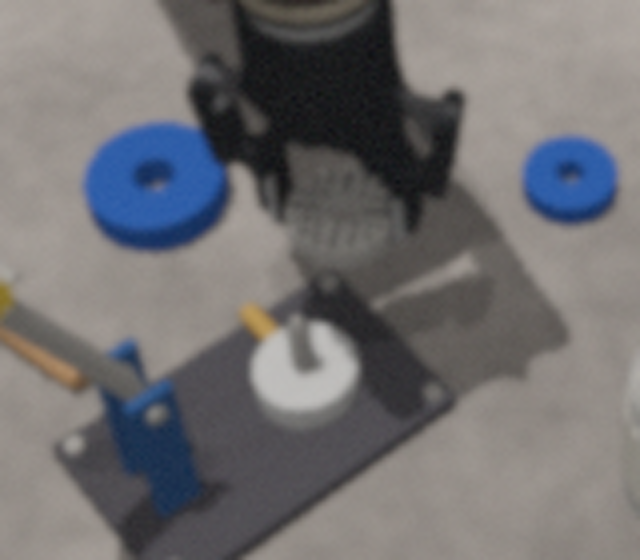

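arm_command(series=[-3.45,-1.95,1,0,0,0,0.6,-3.45,-1.95,1.5,0,0,0,0.6,-3.45,-1.95,2,0,0,0,0.6,-3.45,-1.95,2.5,0,0,0,0.6,-3.45,-1.95,2.5,0,0,0,0.6])

```text
time: 7.23
eef_pos: [0.5579, -0.1299, 0.0905]
tcp_rot: [0.528, 0.849, -0.0, -0.002]
contact_force: [0.1, 0.1, -1.2]
opening: 0.689
finger_force: 33.1
```

```bash
python3 - <<'E'
from h import *
s=telemetry.get_state(); print(s['eef_pos'],s['contact_force'],s['dq'].round(2)); print(togo((.558,-.1315,.031)))
E
```

```text
[ 0.55789248 -0.12988619  0.09047324] [ 0.11468821  0.13028028 -1.16662026] [-0.   -0.01 -0.01 -0.    0.01 -0.  ]
[-0.16692571 -0.04881672  5.94698036]
```

arm_command(series=[-0.15,-0.05,0.5,0,0,0,0.6,-0.15,-0.05,1.2,0,0,0,0.6,-0.15,-0.05,1.8,0,0,0,0.6,-0.15,-0.05,2.4,0,0,0,0.6,-0.15,-0.05,2.6,0,0,0,0.6])

```text
time: 7.65
eef_pos: [0.5583, -0.1329, 0.0648]
tcp_rot: [0.529, 0.849, -0.0, -0.001]
contact_force: [-1.1, -0.3, -1.4]
opening: 0.695
finger_force: 33.1
```

arm_command(series=[0.1,0,1.0,0,0,0,0.6,0.1,0,2.0,0,0,0,0.6,0.1,0,2.8,0,0,0,0.6,0.1,0,3.1,0,0,0,0.6,0.1,0,3.25,0,0,0,0.6,0.1,0,3.25,0,0,0,0.6])

```text
time: 8.15
eef_pos: [0.5584, -0.1325, 0.0333]
tcp_rot: [0.529, 0.849, -0.0, -0.0]
contact_force: [0.8, -0.2, -1.9]
opening: 0.686
finger_force: 33.1
```

arm_command(series=[0,0,0.2,0,0,0,0.6,0,0,0.3,0,0,0,0.6,0,0,0.3,0,0,0,0.6])

```text
time: 8.4
eef_pos: [0.559, -0.1327, 0.0311]
tcp_rot: [0.529, 0.849, 0.0, 0.0]
contact_force: [-0.8, 0.2, -1.1]
opening: 0.691
finger_force: 33.1
```

arm_command(series=[0,0,0,0,0,0,0,0,0,0,0,0,0,0,0,0,0,0,0,0,0,0,0,-4,0,0,0,0,0,0,-8,0,0,0,0,10,5,-10,0,0,0,0,19,12,-10,0,0,0,0,19,12,-10,0,0,0,0,19,12,-10,0,0,0,0,19,12,-10,0,0,0,0])

```text
time: 9.23
eef_pos: [0.5806, 0.0751, 0.1305]
tcp_rot: [0.529, 0.849, 0.0, 0.001]
contact_force: [0.5, -0.1, 0.3]
opening: 0.997
finger_force: 0.0
```

```bash
python3 - <<'E'
from h import *
a=cam('top'); b=cam('scene')
g=cv2.resize(a['color'][180:245,360:450],None,fx=5,fy=5,interpolation=cv2.INTER_CUBIC)
h=cv2.resize(b['color'][235:300,215:305],None,fx=5,fy=5,interpolation=cv2.INTER_CUBIC)
cv2.imwrite('pics/g3.png',np.vstack([g,h])[:,:450][:600] if 0 else np.hstack([g[:, :400],h[:, :400]]))
print(telemetry.get_state()['eef_pos'],togo((.585,.0793,.05)))
E
```

```text
[0.58093603 0.07869452 0.1308489 ] [-0.12989646  0.36859259  8.08588547]
```

View pics/g3.png

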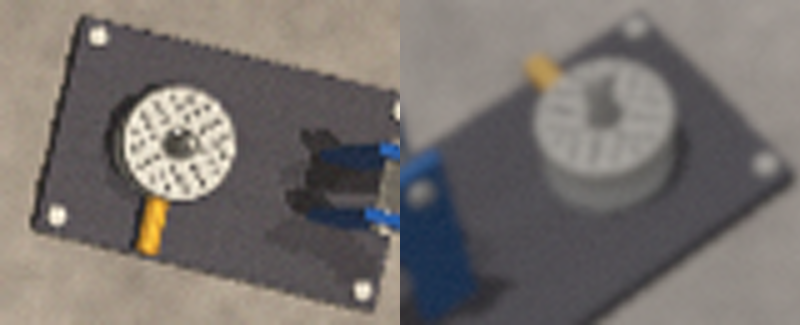

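The support disc sits flat on the pedestal: (180,142) in the left half, (605,115) in the right. Next is the spacer.

arm_command(series=[0,0.3,4,0,0,0,0,0,0.3,8,0,0,0,0,0,0.3,10.5,0,0,0,0,0,0.3,12,0,0,0,0,0,0.3,12.8,0,0,0,0,0,0.3,12.8,0,0,0,0,0,0.3,12.8,0,0,0,0])

```text
time: 9.92
eef_pos: [0.5837, 0.0743, 0.0022]
tcp_rot: [0.529, 0.849, 0.0, 0.0]
contact_force: [0.9, 0.2, 0.4]
opening: 0.999
finger_force: 0.0
```

arm_command(series=[0.4,0.35,0.1,0,0,0,0,0.4,0.35,0.1,0,0,0,0.6,0.4,0.35,0.1,0,0,0,0.6,0.4,0.35,0.1,0,0,0,0.6,0.4,0.35,0.1,0,0,0,0.6], force=25)

```text
time: 10.33
eef_pos: [0.5855, 0.08, 0.0026]
tcp_rot: [0.529, 0.849, 0.001, 0.001]
contact_force: [-1.6, 0.4, 5.3]
opening: 0.698
finger_force: 26.2
```

arm_command(series=[0,0,0,0,0,0,0,0,0,0,0,0,0,0,0,0,0,0,0,0,0,0,0,0,0,0,90,0,0,0,0,0,0,90,0,0,0,0,0,0,90,0,0,0,0,0,0,90,0,0,0,0,0,0,90,0,0,0,0,0,0,90,0,0,0,0,0,0,90,0])

```text
time: 11.17
eef_pos: [0.5844, 0.0798, 0.0004]
tcp_rot: [0.84, 0.542, -0.0, -0.0]
contact_force: [-0.3, -0.2, 0.0]
opening: 0.999
finger_force: 0.0
```

arm_command(series=[0,0,0,0,0,40,0,0,0,0,0,0,40,0,0,0,0,0,0,40,0,0,0,0,0,0,40,0,0,0,0,0,0,40,0,0,0,0,0,0,40,0,0,0,0,0,0,40,0.3,0,0,0,0,0,40,0.6,0,0,0,0,0,40,0.6,0,0,0,0,0,40,0.6], force=25)

```text
time: 12.0
eef_pos: [0.5847, 0.0798, 0.0008]
tcp_rot: [0.974, 0.226, 0.0, 0.0]
contact_force: [-0.5, 0.5, 1.2]
opening: 0.678
finger_force: 28.2
```

```bash
python3 - <<'E'
from h import *
s=telemetry.get_state(); T=R.from_quat(s['tcp_rot']).as_matrix(); print(s['eef_pos'],s['opening'],s['finger_force'],T.round(3).tolist(),s['contact_force']); print(togo((.5585,-.1322,.12)))
E
```

```text
[0.58466268 0.07977411 0.000751  ] 0.6779916882771364 28.245472147827968 [[0.898, 0.439, 0.0], [0.439, -0.898, -0.0], [0.0, 0.0, -1.0]] [-0.52866986  0.46390241  1.24532587]
[-11.66219359  17.89326675 -11.92487219]
```

arm_command(series=[0,0,-4,0,0,0,0.6,0,0,-8,0,0,0,0.6,-11.7,17.9,-10.5,0,0,0,0.6,-11.7,17.9,-10.5,0,0,0,0.6,-11.7,17.9,-10.5,0,0,0,0.6,-11.7,17.9,-10.5,0,0,0,0.6,-11.7,17.9,-10.5,0,0,0,0.6,-11.7,17.9,-10.5,0,0,0,0.6,-11.7,17.9,-10.5,0,0,0,0.6,-11.7,17.9,-10.5,0,0,0,0.6])

```text
time: 12.83
eef_pos: [0.5574, -0.1322, 0.1052]
tcp_rot: [0.974, 0.224, -0.0, -0.001]
contact_force: [-0.6, -0.2, -1.3]
opening: 0.671
finger_force: 28.0
```

```bash
python3 - <<'E'
from h import *
s=telemetry.get_state(); print(s['eef_pos'],s['opening'],s['finger_force'],s['dq'].round(2),s['contact_force']); print(togo((.5585,-.1322,.067)))
E
```

```text
[ 0.55741958 -0.13215202  0.10518299] 0.6707583894695325 28.045649336418137 [0.04 0.   0.01 0.   0.   0.  ] [-0.62392152 -0.23971455 -1.33369706]
[0.09594464 0.05649125 3.81820709]
```

arm_command(series=[0.1,0.05,1,0,0,0,0.6,0.1,0.05,2,0,0,0,0.6,0.1,0.05,3,0,0,0,0.6,0.1,0.05,3.7,0,0,0,0.6,0.1,0.05,4,0,0,0,0.6,0.1,0.05,4,0,0,0,0.6])

```text
time: 13.33
eef_pos: [0.5581, -0.1315, 0.0639]
tcp_rot: [0.974, 0.225, -0.001, -0.001]
contact_force: [0.3, 0.3, -0.2]
opening: 0.68
finger_force: 28.0
```

arm_command(series=[0,0,0.8,0,0,0,0.6,0,0,1.4,0,0,0,0.6,0,0,1.65,0,0,0,0.6,0,0,1.75,0,0,0,0.6,0,0,1.75,0,0,0,0.6])

```text
time: 13.75
eef_pos: [0.5588, -0.1323, 0.0477]
tcp_rot: [0.974, 0.225, -0.0, -0.0]
contact_force: [-0.5, -0.0, -2.1]
opening: 0.674
finger_force: 28.0
```

arm_command(series=[0,0,0.1,0,0,0,0.6,0,0,0.1,0,0,0,0,0,0,0.1,0,0,0,0,0,0,0,0,0,0,0,0,0,-4,0,0,0,0,0,0,-7,0,0,0,0,-3.3,-23.6,-8,0,0,0,0,-3.3,-23.6,-8,0,0,0,0,-3.3,-23.6,-8,0,0,0,0,-3.3,-23.6,-8,0,0,0,0])

```text
time: 14.58
eef_pos: [0.4653, 0.0067, 0.1259]
tcp_rot: [0.975, 0.224, 0.001, 0.0]
contact_force: [-0.7, 1.1, 1.0]
opening: 1.001
finger_force: 0.0
```

arm_command(series=[0,-7.5,0,0,0,0,0,0,-7.5,0,0,0,0,0,0,-7.5,0,0,0,0,0,0,-7.5,3,0,0,0,0])

```text
time: 14.92
eef_pos: [0.4376, 0.0745, 0.1009]
tcp_rot: [0.974, 0.227, 0.007, 0.002]
contact_force: [1.8, -0.3, 1.8]
opening: 0.997
finger_force: 0.0
```

```bash
python3 - <<'E'
from h import *
s=telemetry.get_state(); print(s['eef_pos'],s['qpos'].round(2),s['dq'].round(2)); print(togo((.4257,.0655,.018)))
a=cam('top'); b=cam('scene')
g=cv2.resize(a['color'][180:245,360:450],None,fx=5,fy=5,interpolation=cv2.INTER_CUBIC)
h=cv2.resize(b['color'][235:300,215:305],None,fx=5,fy=5,interpolation=cv2.INTER_CUBIC)
cv2.imwrite('pics/g4.png',np.hstack([g[:, :400],h[:, :400]]))
E
```

```text
[0.43760601 0.07450301 0.10089408] [-0.06 -0.09  2.24  0.    0.97  1.05] [-0.04  0.67  0.24 -0.01 -0.9  -0.  ]
[-1.57284049  0.22099987  8.27161937]
```

View pics/g4.png

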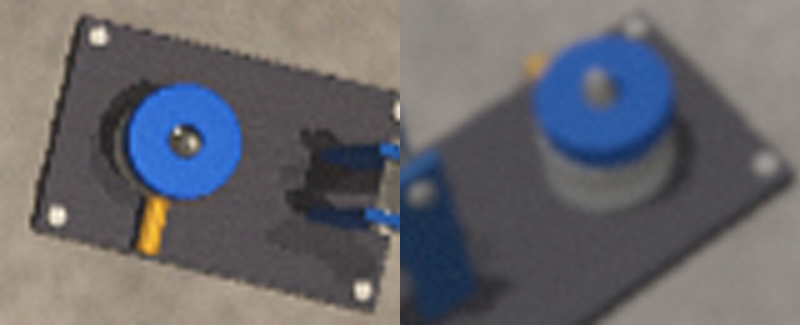

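The spacer sits flat on the disc, at (185,141) on the left and (605,100) on the right. Next is the cap.

arm_command(series=[-1.5,0.2,1,0,0,0,0,-1.5,0.2,2.5,0,0,0,0,-1.5,0.2,3.5,0,0,0,0,-1.5,0.2,3.5,0,0,0,0,-1.5,0.2,3.5,0,0,0,0])

```text
time: 15.43
eef_pos: [0.4207, 0.0644, 0.0603]
tcp_rot: [0.974, 0.225, -0.0, -0.0]
contact_force: [-1.0, -0.6, 0.2]
opening: 1.003
finger_force: 0.0
```

```bash
python3 - <<'E'
from h import *
s=telemetry.get_state(); print(s['eef_pos'],s['qpos'].round(2),s['dq'].round(2)); print(togo((.4257,.0655,.018)))
E
```

```text
[0.42066002 0.06444865 0.06025865] [-0.09 -0.05  2.29  0.    0.9   1.03] [ 0.01 -0.01 -0.02  0.   -0.   -0.  ]
[0.50215194 0.12800181 4.22545389]
```

arm_command(series=[0.5,0.15,1.5,0,0,0,0,0.5,0.15,3,0,0,0,0,0.5,0.15,3.9,0,0,0,0,0.5,0.15,4.2,0,0,0,0.2,0.5,0.15,4.2,0,0,0,0.5,0.5,0.15,4.2,0,0,0,0.75,0.5,0.15,4.2,0,0,0,0.75,0.5,0.15,4.2,0,0,0,0.75,0.5,0.15,4.2,0,0,0,0.75], force=30)

```text
time: 16.18
eef_pos: [0.4265, 0.0655, 0.0192]
tcp_rot: [0.974, 0.225, 0.001, 0.0]
contact_force: [-0.4, -0.3, 4.0]
opening: 0.427
finger_force: 30.2
```

arm_command(series=[0,0,0,0,0,0,0.3,0,0,0,0,0,0,0.3,0,0,0,0,0,-90,0.3,0,0,0,0,0,-90,0.3,0,0,0,0,0,-90,0.3,0,0,0,0,0,-90,0.3,0,0,0,0,0,-90,0.3,0,0,0,0,0,-90,0.3,0,0,0,0,0,-90,0.3,0,0,0,0,0,-90,0.3])

```text
time: 17.02
eef_pos: [0.4253, 0.0657, 0.0179]
tcp_rot: [0.745, 0.667, -0.0, -0.0]
contact_force: [0.1, 0.2, 0.6]
opening: 0.701
finger_force: 0.0
```

arm_command(series=[0,0,0,0,0,-33,0.3,0,0,0,0,0,-33,0.3,0,0,0,0,0,-33,0.3,0,0,0,0,0,-33,0.3,0,0,0,0,0,-33,0.3,0,0,0,0,0,-33,0.75,0,0,0,0,0,-33,0.75,0,0,0,0,0,-33,0.75,0,0,0,0,0,-33,0.75], force=40)

```text
time: 17.77
eef_pos: [0.4255, 0.0656, 0.0182]
tcp_rot: [0.528, 0.849, -0.0, -0.0]
contact_force: [-1.2, -0.0, 3.2]
opening: 0.424
finger_force: 40.3
```

```bash
python3 - <<'E'
from h import *
s=telemetry.get_state(); T=R.from_quat(s['tcp_rot']).as_matrix(); print(s['eef_pos'],s['opening'],s['finger_force'],T.round(3).tolist(),s['contact_force']); print(togo((.5585,-.132,.12)))
E
```

```text
[0.42553752 0.06561901 0.01821676] 0.4244760348257911 40.28644680976868 [[-0.442, 0.897, -0.0], [0.897, 0.442, 0.0], [0.0, -0.0, -1.0]] [-1.23654737 -0.02930347  3.23786001]
[-23.60159156   3.19492054 -10.18226884]
```

arm_command(series=[0,0,-4,0,0,0,0.75,0,0,-8,0,0,0,0.75,-7,1,-11,0,0,0,0.75,-23.6,3.2,-11.5,0,0,0,0.75,-23.6,3.2,-11.5,0,0,0,0.75,-23.6,3.2,-11.5,0,0,0,0.75,-23.6,3.2,-11.5,0,0,0,0.75,-23.6,3.2,-11.5,0,0,0,0.75,-23.6,3.2,-11.5,0,0,0,0.75,-23.6,3.2,-11.5,0,0,0,0.75])

```text
time: 18.6
eef_pos: [0.5592, -0.1333, 0.1326]
tcp_rot: [0.529, 0.849, 0.0, -0.0]
contact_force: [-0.6, 0.0, -1.9]
opening: 0.422
finger_force: 40.8
```

```bash
python3 - <<'E'
from h import *
s=telemetry.get_state(); print(s['eef_pos'],s['opening'],s['finger_force'],s['dq'].round(2)); print(togo((.5585,-.132,.1)))
E
```

```text
[ 0.55919419 -0.13327426  0.13255103] 0.42186232769052856 40.825740694999695 [ 0.04 -0.03  0.06  0.01  0.01 -0.  ]
[ 0.14282536 -0.00539243  3.25519996]
```

arm_command(series=[0.1,0,1,0,0,0,0.75,0.1,0,2,0,0,0,0.75,0.1,0,3,0,0,0,0.75,0.1,0,3.8,0,0,0,0.75,0.1,0,4.3,0,0,0,0.75,0.1,0,4.3,0,0,0,0.75])

```text
time: 19.1
eef_pos: [0.557, -0.1298, 0.0879]
tcp_rot: [0.527, 0.85, -0.0, -0.002]
contact_force: [-0.2, 0.6, -0.2]
opening: 0.419
finger_force: 40.8
```

arm_command(series=[-0.2,0.05,0,0,0,0,0.75,-0.2,0.05,0.3,0,0,0,0.75,-0.2,0.05,0.55,0,0,0,0.75,-0.2,0.05,0.6,0,0,0,0.75,-0.2,0.05,0.6,0,0,0,0.75])

```text
time: 19.52
eef_pos: [0.5596, -0.1325, 0.084]
tcp_rot: [0.528, 0.849, 0.0, -0.0]
contact_force: [-0.3, -0.0, -0.9]
opening: 0.426
finger_force: 40.9
```

arm_command(series=[0,0,0.2,0,0,0,0.75,0,0,0.25,0,0,0,0.75,0,0,0.25,0,0,0,0.75])

```text
time: 19.77
eef_pos: [0.5597, -0.1324, 0.0822]
tcp_rot: [0.528, 0.849, -0.0, -0.0]
contact_force: [-3.4, 1.8, 4.0]
opening: 0.424
finger_force: 41.2
```

arm_command(series=[0,0,0,0,0,0,0.3,0,0,0,0,0,0,0.2,0,0,0,0,0,0,0.2,0,0,-4,0,0,0,0.2,0,0,-8,0,0,0,0.2,10,0,-12,0,0,0,0.2,15,0,-20,0,0,0,0.2,15,0,-20,0,0,0,1,15,0,-20,0,0,0,1,15,0,-20,0,0,0,1])

```text
time: 20.6
eef_pos: [0.4931, 0.0037, 0.2849]
tcp_rot: [0.527, 0.85, 0.001, 0.002]
contact_force: [1.2, -0.1, 0.8]
opening: 0.383
finger_force: 0.0
```

```bash
python3 - <<'E'
from m import *
a=cam('top'); b=cam('scene')
g=cv2.resize(a['color'][180:260,370:510],None,fx=4,fy=4,interpolation=cv2.INTER_CUBIC)
h=cv2.resize(b['color'][215:315,145:305],None,fx=4,fy=4,interpolation=cv2.INTER_CUBIC)
w=np.zeros((max(g.shape[0],0)+h.shape[0],640,3),np.uint8); w[:g.shape[0],:g.shape[1]]=g; w[g.shape[0]:,:]=h
cv2.imwrite('pics/g5.png',w[:600])
print(w.shape)
# triangulate handle centroid
lo,hi=(20,120,80),(35,255,255)
ms=[]
for c,roi in((a,(460,205,510,240)),(b,(155,225,195,255))):
    m=blobs(c,lo,hi,roi); M=cv2.moments(m); ms.append((M['m10']/M['m00'],M['m01']/M['m00'])); print(cv2.contourArea(m),ms[-1])
(o1,d1),(o2,d2)=ray(a,ms[0]),ray(b,ms[1])
A=np.c_[d1,-d2]; t=np.linalg.lstsq(A,o2-o1,rcond=None)[0]; p,q=o1+t[0]*d1,o2+t[1]*d2; P=(p+q)/2
print('handle',P.round(4),'gap',np.linalg.norm(p-q).round(4))
ey=np.array([.215,.977,0]); H=np.array([.5585,-.132,0])-.095*ey+[0,0,.103]; v=P-H
print('hinge',H,'angle',np.arctan2(v[2],v@ey),'len',np.linalg.norm(v))
s=telemetry.get_state(); print(s['eef_pos'],s['opening'])
E
```

```text
(720, 640, 3)
171.0 (483.10526315789474, 222.33040935672514)
190.0 (171.41052631578947, 241.74736842105264)
handle [ 0.5253 -0.28    0.2374] gap 0.0007
hinge [ 0.538075 -0.224815  0.103   ] angle 1.9695876106390258 len 0.14588584508016422
[0.49446246 0.00380991 0.28666958] 0.20530072774577476
```

View pics/g5.png

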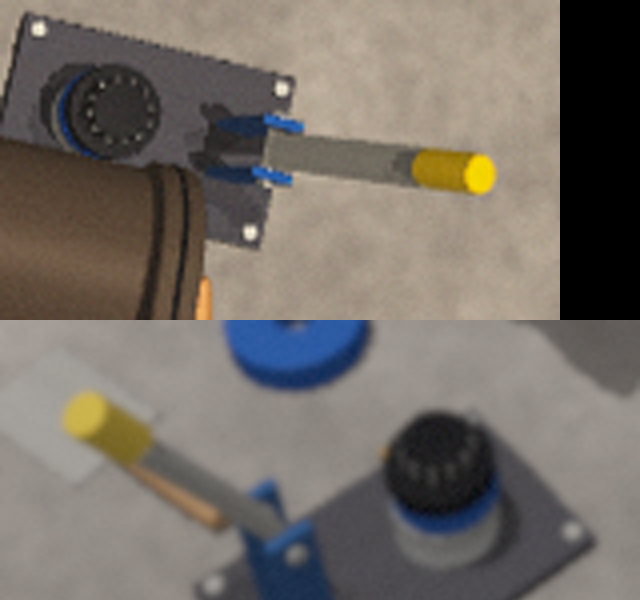

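The stack is seated, with the cap at (118,108) on top and (440,480) below. The bar's handle is at (455,170), angle about 1.97. I'll go over the bar and get behind it.

arm_command(series=[0,0,-4,0,0,0,1,-6,-2,-6,0,0,0,1,-31.8,-13.7,-6,0,0,38.4,1,-31.8,-13.7,-6,0,0,38.4,1,-31.8,-13.7,-6,0,0,38.4,1,-31.8,-13.7,-6,0,0,38.4,1,-31.8,-13.7,-6,0,0,38.4,1,-31.8,-13.7,-6,0,0,38.4,1,-31.8,-13.7,-6,0,0,38.4,1,-31.8,-13.7,-6,0,0,38.4,1])

```text
time: 21.53
eef_pos: [0.51, -0.3498, 0.3388]
tcp_rot: [0.779, 0.627, -0.001, -0.001]
contact_force: [-0.1, 0.2, -0.1]
opening: 0.0
finger_force: 0.0
```

```bash
python3 - <<'E'
from h import *
s=telemetry.get_state(); print(s['eef_pos'],s['opening'],s['dq'].round(2),s['qpos'].round(2)); print(R.from_quat(s['tcp_rot']).as_matrix().round(3).tolist(),togo((.512,-.342,.215)))
E
```

```text
[ 0.51004458 -0.34980243  0.33878038] 0.0001668919161757663 [-0.16  0.2  -0.23  0.04  0.06 -0.18] [-0.76  0.1   1.6  -0.    1.45 -0.55]
[[0.215, 0.977, -0.002], [0.977, -0.215, -0.0], [-0.001, -0.002, -1.0]] [ 0.81518832  0.0524833  12.37721871]
```

arm_command(series=[0.8,0,4,0,0,0,1,0.8,0,8,0,0,0,1,0.8,0,11,0,0,0,1,1,0,12.4,0,0,0,1,2.5,0,12.4,0,0,0,1,4,0,12.4,0,0,0,1,5,0,12.4,0,0,0,1,6,0,12.4,0,0,0,1,7,0,12.4,0,0,0,1,8,0,12.4,0,0,0,1])

```text
time: 22.37
eef_pos: [0.5295, -0.265, 0.2209]
tcp_rot: [0.777, 0.629, 0.001, 0.003]
contact_force: [-0.3, -0.0, -0.4]
opening: 0.0
finger_force: 0.0
```

arm_command(series=[1,0,0,0,0,0,1,2,0,0,0,0,0,1,3,0,0,0,0,0,1,4,0,0,0,0,0,1,5,0,0,0,0,0,1,6,0,0,0,0,0,1,7,0,0,0,0,0,1,8,0,0,0,0,0,1,9,0,0,0,0,0,1,10,0,0,0,0,0,1])

```text
time: 23.2
eef_pos: [0.5493, -0.1667, 0.2176]
tcp_rot: [0.778, 0.629, 0.0, -0.0]
contact_force: [0.3, -0.1, -0.2]
opening: -0.003
finger_force: 0.1
```

```bash
python3 - <<'E'
from h import *
s=telemetry.get_state(); P=s['eef_pos']; print(P,(P[:2]-[.5585,-.132])@[.215,.977],s['contact_force'])
b=cam('scene'); cv2.imwrite('pics/g6.png',cv2.resize(b['color'][130:310,140:340],None,fx=3,fy=3,interpolation=cv2.INTER_CUBIC))
E
```

```text
[ 0.54928517 -0.16667129  0.21764909] -0.035855035264438055 [ 0.25706627 -0.08409675 -0.20599659]
```

View pics/g6.png

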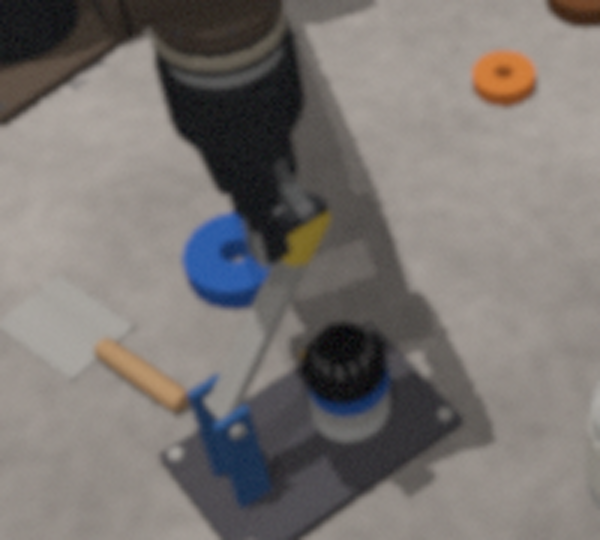

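The bar is past upright; its handle at (308,238) now leans toward the cap. I'll keep pushing and follow it down.

arm_command(series=[0.8,0,0.2,0,0,0,1,1.6,0,0.4,0,0,0,1,2.4,0,0.8,0,0,0,1,3.2,0,1.3,0,0,0,1,4,0,2,0,0,0,1,4.5,0,3,0,0,0,1,5,0,4,0,0,0,1,5,0,4,0,0,0,1,5,0,4,0,0,0,1,5,0,4,0,0,0,1])

```text
time: 24.08
eef_pos: [0.5596, -0.1191, 0.1775]
tcp_rot: [0.778, 0.629, -0.0, -0.0]
contact_force: [-0.1, -0.3, 0.4]
opening: -0.001
finger_force: 0.0
```

```bash
python3 - <<'E'
from m import *
s=telemetry.get_state(); P=s['eef_pos']; print(P,(P[:2]-[.5585,-.132])@[.215,.977],s['contact_force'])
a=cam('top'); b=cam('scene')
cv2.imwrite('pics/g7.png',cv2.resize(b['color'][130:310,140:340],None,fx=3,fy=3,interpolation=cv2.INTER_CUBIC))
lo,hi=(20,120,70),(35,255,255)
m=blobs(b,lo,hi,(200,140,330,290)); M=cv2.moments(m); c=(M['m10']/M['m00'],M['m01']/M['m00']); print(cv2.contourArea(m),c)
E0=np.array([.215,.977,0]);H=np.array([.538,-.225,.103])
for t in(-.1,0,.1,.3,.5,.7,.9): print(t,proj(b,[H+.145*(np.cos(t)*E0+np.sin(t)*np.array([0,0,1]))]).round(1))
E
```

```text
[ 0.55960876 -0.11906722  0.17750233] 0.01287370918249475 [-0.09366951 -0.32191439  0.42675256]
139.5 (272.2927120669056, 228.8506571087216)
-0.1 [[271.5 234.2]]
0 [[271.3 230. ]]
0.1 [[270.5 225.9]]
0.3 [[267.2 218.8]]
0.5 [[261.6 213.3]]
0.7 [[253.6 209.6]]
0.9 [[243.6 208.1]]
```

View pics/g7.png

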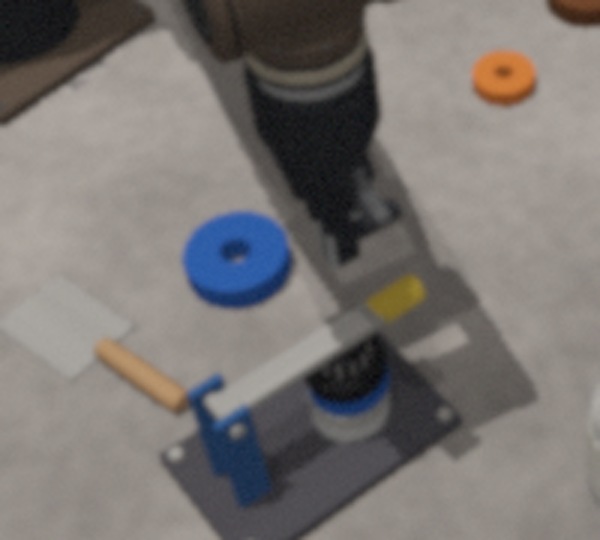

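The bar lies on the cap, with its handle at crop (398,297). I'll retreat upward and check the angle from both views.

arm_command(series=[0,0,-4,0,0,0,1,0,0,-8,0,0,0,1,-8,-8,-12,0,0,0,1,-12,-12,-14,0,0,0,1,-16,-16,-14,0,0,0,1,-16,-16,-14,0,0,0,1,-16,-16,-14,0,0,0,1,-16,-16,-14,0,0,0,1])

```text
time: 24.85
eef_pos: [0.3673, -0.2434, 0.3197]
tcp_rot: [0.778, 0.628, -0.0, 0.002]
contact_force: [0.9, -0.7, 0.5]
opening: -0.003
finger_force: 0.0
```

```bash
python3 - <<'E'
from m import *
s=telemetry.get_state(); print(s['eef_pos'],s['dq'].round(2))
a=cam('top'); b=cam('scene'); ms=[]
for c,roi in((a,(360,185,420,225)),(b,(250,210,300,250))):
    m=blobs(c,(20,110,60),(38,255,255),roi); x=cv2.minAreaRect(m); ms.append(x[0]); print(x,cv2.contourArea(m))
E0=np.array([.215,.977,0]);H=np.array([.538,-.225,.103])
print(proj(a,[H+.145*E0]),proj(b,[H+.145*E0]))
(o1,d1),(o2,d2)=ray(a,ms[0]),ray(b,ms[1]); t=np.linalg.lstsq(np.c_[d1,-d2],o2-o1,rcond=None)[0]; P=(o1+t[0]*d1+o2+t[1]*d2)/2
v=P-H; print(P,np.arctan2(v[2],v@E0),np.linalg.norm(v))
E
```

```text
[ 0.36728145 -0.24344292  0.31966402] [-0.67 -0.34  0.15  0.03  0.18 -0.65]
((380.97064208984375, 203.11769104003906), (16.97749137878418, 8.973817825317383), 14.03624439239502) 125.0
((271.92303466796875, 228.8845672607422), (9.15255355834961, 17.195707321166992), 56.3099365234375) 129.0
[[381.33104352 203.23098793]] [[271.29987701 229.96100601]]
[ 0.56951141 -0.08181413  0.10544434] 0.01666433102282078 0.14663266106252432
```

```bash
python3 -c "
from h import *
print(ctrl.sign_off())"
```

```text
the job is handed in; nothing more can be done
None
```

The support disc, blue spacer and cap are stacked in order on the post, and the hold-down bar lies on the cap at about 0.017 rad from level by camera (limit 0.03); I handed the job in at about 25 s, and the hand-in returned no verdict.

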